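# Fish the tealight cup out of the brick slot with the bent rod

## Robot

A 7-joint arm with a two-finger parallel gripper is mounted at the origin on the work surface. World frame = base frame: x ahead of the robot, y to its left, z up, the work surface at z = 0. Lengths are in m, angles in rad, forces in N, time in s.
With the tool pointing down it reaches from about 0.4 to 0.875 m from the base axis. Payload 4.4 kg.
Tool frame: the origin (TCP) lies on the centre line of the jaws, within the pads' length; the fingertips stand 19 mm ahead of it and the grasp point (between the pads) is the TCP; z points along the fingers, y is the line along which they close (so a half turn about z gives the same grasp; the last joint's range is limited). The gripper opens to 85 mm and grips with 20 to 120 N. Pads are 22 mm wide; open, the fingers measure 114 mm over their backs; the gripper's body (76 mm by 85 mm) begins 54 mm behind the grasp point. The pads swing forward as they close: fully open they stand 13 mm farther back than shut.
Start: joints at [1.151, 0.628, 0.038, 1.517, -0.027, 0.996, -0.02], TCP at [0.225, -0.61, 0.25] pointing down, gripper open.
Joint ranges: [-3.06, 3.06], [-0.37, 2.12], [-1.25, 1.32], [0.18, 2.47], [-1.1, 4.24], [0.23, 1.98], [-2.94, 2.94]. Speed limits (rad/s): [2.57, 2.57, 3.14, 3.14, 3.14, 3.14, 3.14].

## Interface

Orientations are given as a unit quaternion [w, x, y, z].
In Python, from rig import manip gives the robot as it stands. Calls block until the motion is done:
- manip.move_to(position, orientation): joint-space move of the TCP to a pose.
- manip.line_to(position, velocity=0.15, frame=None, force_limit=None): straight line of the TCP; frame=None keeps the orientation; velocity is the mean speed in m/s. With force_limit (N) it stops when the force on the tool has changed by that much, and returns True; else False.
- manip.set_joints(angles): joint-space move.
- manip.release() and manip.close_gripper(grip_force=None): open the fingers fully, or close them until they stop; grip_force is the grip in N (None keeps the last).
- manip.dwell(seconds).
- manip.inverse_kinematics(position, orientation): joint angles nearest the present ones, or None.
- manip.get_image(name): name is "scene" or "top" or "wrist"; returns a dict with "frame" (384x512x3 uint8, red, green, blue), "camera_matrix" (3x3 intrinsics, pixels), "R" (3x3) and "t" (3): a world point X has camera coordinates R X + t. Camera axes: x right, y down, z forward; pixel columns grow to the right and rows downward; lengths in m; the calibration is good to about 2 mm. The wrist camera is an equidistant fisheye: a pixel r from the principal point sees the ray r / f radians off the axis. A picture is of the moment at which its call begins. There is no depth.
A pose or a line that the arm cannot do raises manip.MotionError and nothing moves.
- manip.hand_in(): hands the job in; it is judged then, once.
Readings, each from a call of its own:
- manip.read_time(): time.
- manip.read_q(): joint angles.
- manip.read_joint_velocities(): joint speeds.
- manip.read_joint_efforts(): joint torques, N m.
- manip.read_position(): TCP position.
- manip.read_tool_rot(): TCP orientation.
- manip.read_ft_force(): force on the tool from outside, world axes, zero at the start.
- manip.read_torque(): the same for the moment, N m.
- manip.read_finger_gap(): finger opening in m.
- manip.read_finger_force(): force on a finger pad.
Only numpy, scipy, OpenCV 4.12 (cv2) and the standard library are available. Lean on these libraries where they do the work, as an engineer would, in place of code of your own. Each camera call takes 0.05 s, during which the arm holds its last target. There are 200 camera calls.

## Task

The tealight cup has dropped into the narrow slot in the painted brick. Take the bent rod from its stand, catch the cup's wire bail with it and lift the cup straight up and out, keeping your fingers off the cup and not dragging it along the slot, tipping it over or dropping it. Stand it upright, wholly on the round coaster, unhook the rod and hang it back on its stand, leaving the doll and the jug where they are.

Things in the scene. Friction and masses are not known exactly. Their poses are not given: they have to be found in the camera images.
- bricks: Fixed painted brick upstand, 290 long (its x), 150 wide (y), 100 high. In its middle an upright slot open only at the top, 240 long (x), 60 wide (y), 100 deep down to the ledge. Origin: centre of its underside (middle of the slot at ledge height), z up.
- cup: Loose chromed solid steel tealight cup, 40 diameter, 26 high, 0.3 kg (varies by a quarter), standing on the ledge inside the slot, its y axis across the slot within 0.1 rad, 50 or more from the slot's ends. A sideways push of 0.6 to 1 N on its bail's top starts to tip it. Carries a hinged wire bail (see bail_pivot). Origin: centre of its underside, z up.
- bail_pivot (a point): Middle of the bail's hinge line (along the cup's y), 22 above the cup's underside. The bail is an arch of 4 mm round wire, 50 wide, its top 50 from this point (wire's centre). It leans along the slot to either side, up to 0.65 rad from upright (limit 1.0): how far is not reported and must be seen or felt. Stiff hinge (0.055 N m): the cup may hang tilted with it.
- hook: Loose bent rod, 0.10 kg, upright in its stand. Origin: on the rod's axis under its flat collar (24 x 44 x 5). Above: wooden handle 26 (x) by 14 (y), from 5 to 51 above the origin, gripped across the 14. Below: rod of 6 diameter, straight down 75, then a J towards -x: lowest (centre line) 85 below the origin from x = -8 to -16, tip at x = -24, 75 below.
- hook_bend (a point): Middle of the bottom of the J of the rod, on its centre line: 12 to -x and 85 below the rod's origin.
- stand: Fixed dark steel stand: base 100 x 80 x 8, a post at its +x side (x 35 to 51) and two level prongs from it to -x (to x = -31), each 12 wide with 14 between, open at the -x end, tops 115 above the ledge. The rod hangs between them, collar flat on top across both, J to the stand's -x. Origin: on the ledge under the hanging place.
- seat (a point): Point on the stand midway between the prongs at the height of their tops (115), where the rod's origin belongs when hung.
- coaster_round: Fixed round silicone coaster, 100 diameter, 5 thick; origin: centre of its underside on the ledge. Its top is 5 above the ledge. A square coaster of 95 also lies there: not that one.
- doll: Loose wooden matryoshka-style doll, 56 diameter, 84 high, bystander. Origin: centre of its underside.
- jug: Loose ceramic jug, about 96 diameter (handle to 71 from the axis at its +y), 125 high, bystander. Origin: centre of its underside.
Not all that is in view belongs to the job. Of the things that look like the coaster_round, take the one that is farthest to the robot's right at the start. What is shaped like the hook but green is not meant.

How it is judged:
By the outcome, as a careful person would: the job done as asked, in the order asked, and still so for the second after the job is handed in, with the robot touching nothing.
It also fails if it takes over 64 s, if anything falls off the work surface, if the arm or the gripper's body presses on something with over 40 N, if the wrist force passes 120 N, or if a joint passes its speed limit or range.

## Working session

There is one attempt and no reset: what is moved stays moved. The work goes in short steps, each a Python script; the robot and the scene stay as the last script left them, time stands still between calls to the robot, and variables do not carry over. Pictures are saved under pics/ and viewed, at most 12 in all, crops included, and the job is handed in when it is done.

```bash
ls; mkdir -p pics; cat > h.py <<'E'
import numpy as np, cv2
from rig import manip
def snap(n,f):
    d=manip.get_image(n); cv2.imwrite(f'pics/{f}.png',cv2.cvtColor(d['frame'],cv2.COLOR_RGB2BGR))
    np.savez(f'pics/{f}.npz',**{k:np.array(v) for k,v in d.items()}); return d
def load(f): return dict(np.load(f'pics/{f}.npz'))
def ray(d,u,v,fish=False):
    K,R,t=d['camera_matrix'],d['R'],d['t']
    x=(u-K[0,2])/K[0,0]; y=(v-K[1,2])/K[1,1]
    if fish:
        r=np.hypot(x,y); c=np.array([x*np.sin(r)/max(r,1e-9),y*np.sin(r)/max(r,1e-9),np.cos(r)])
    else: c=np.array([x,y,1.])
    return -R.T@t, R.T@c
def plane(d,u,v,z,fish=False):
    o,r=ray(d,u,v,fish); return o+r*(z-o[2])/r[2]
def tri(*a):
    A=np.zeros((3,3)); b=np.zeros(3)
    for o,r in a:
        r=r/np.linalg.norm(r); P=np.eye(3)-np.outer(r,r); A+=P; b+=P@o
    X=np.linalg.solve(A,b); return X,[np.linalg.norm(np.cross(X-o,r/np.linalg.norm(r))) for o,r in a]
def proj(d,X,fish=False):
    c=d['R']@np.array(X)+d['t']; K=d['camera_matrix']
    if fish:
        r=np.arctan2(np.hypot(c[0],c[1]),c[2]); s=r/max(np.hypot(c[0],c[1]),1e-9); p=c[:2]*s
    else: p=c[:2]/c[2]
    return np.array([K[0,0]*p[0]+K[0,2],K[1,1]*p[1]+K[1,2]])
E
python3 - <<'E'
from h import *
a=snap('scene','s0');b=snap('top','t0');snap('wrist','w0')
im=cv2.vconcat([cv2.imread('pics/s0.png'),cv2.imread('pics/t0.png')])
for n in 's0','t0': cv2.imwrite(f'pics/{n}b.png',cv2.resize(cv2.imread(f'pics/{n}.png'),(800,600),interpolation=cv2.INTER_CUBIC))
for d in(a,b): print(d['camera_matrix'],-d['R'].T@d['t'],d['R'])
print(manip.read_time(),manip.read_tool_rot())
E
```

```text
pics
[[383.60666869   0.         255.19119022]
 [  0.         383.60666869 196.42012494]
 [  0.           0.           1.        ]] [1.51433812 0.00822632 0.81164206] [[-0.00666575  0.99976276 -0.02073604]
 [ 0.58418633 -0.01293666 -0.81151646]
 [-0.8115922  -0.01752307 -0.58396151]]
[[493.34355542   0.         257.12575703]
 [  0.         493.34355542 192.37810201]
 [  0.           0.           1.        ]] [ 0.27247799 -0.01439571  1.53421499] [[ 0.01862109 -0.99977448  0.01020954]
 [-0.98796484 -0.01996747 -0.15338437]
 [ 0.15355364 -0.00723049 -0.98811386]]
0.15 [-6.99278426e-04  9.84398655e-01  1.75951073e-01 -1.37172192e-04]
```

View pics/s0b.png

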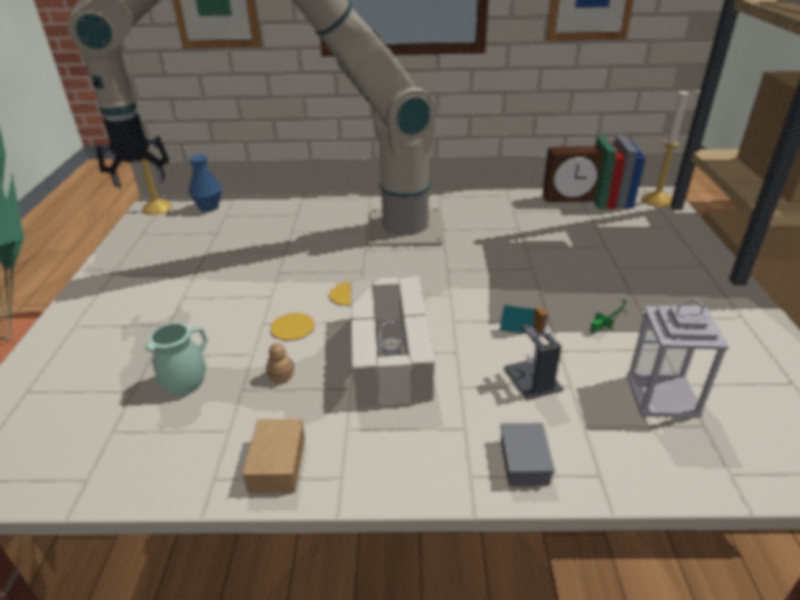

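View pics/t0b.png

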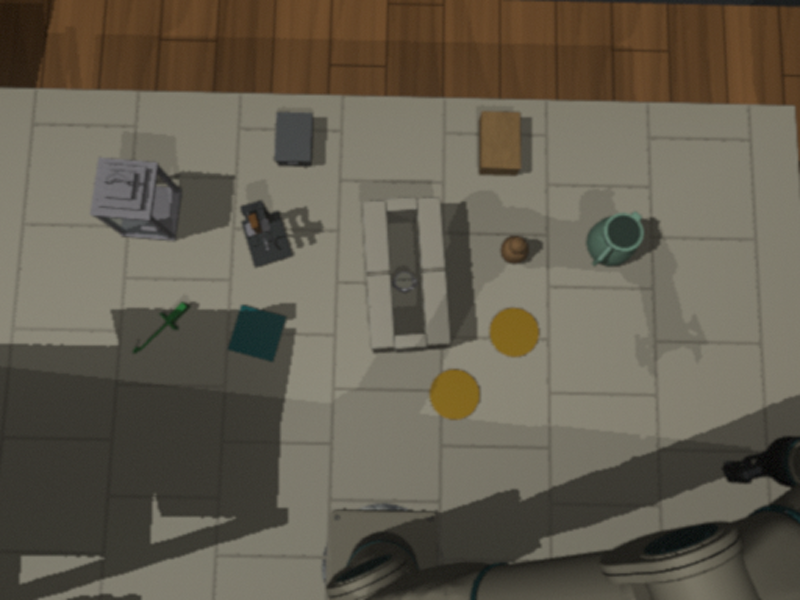

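Scene view: two yellow round coasters; the one farthest to the robot's right is at (514,331) in the enlarged top view. The brick is at (405,275) with the cup's ring at (403,280), the stand at (265,235) with the brown handle at (256,218), the doll at (515,249) and the jug at (615,240).

```bash
python3 - <<'E'
from h import *
t=load('t0');s=load('s0'); k=.64
P=lambda u,v,z:np.round(plane(t,u*k,v*k,z)[:3],3)
print('coaster',P(514,331,.005),'other',P(455,393,.005),'doll',P(515,255,.03),'jug',P(612,240,.06))
print('brick top corners',[P(*c,.1) for c in((364,202),(440,197),(449,345),(373,351))])
print('stand base',[P(*c,.008) for c in((241,208),(270,200),(293,255),(258,267))])
print('handle top',P(254,216,.166), 'bail',P(403,280,.07),'square',P(258,333,.005))
hsv=cv2.cvtColor(t['frame'],cv2.COLOR_RGB2HSV)
m=cv2.inRange(hsv,(15,150,100),(32,255,255)); n,l,st,c=cv2.connectedComponentsWithStats(m)
for i in range(1,n):
    if st[i,4]>100: print(st[i],c[i],plane(t,*c[i],.005))
def crop(f,x,y,w,h): return cv2.resize(cv2.imread(f'pics/{f}.png')[y:y+h,x:x+w],(400,300),interpolation=cv2.INTER_CUBIC)
A=cv2.vconcat([cv2.hconcat([crop('t0',135,110,80,60),crop('s0',305,190,80,60)]),cv2.hconcat([crop('t0',220,115,147,110),crop('s0',213,170,80,60)])])
cv2.imwrite('pics/m1.png',A)
E
```

```text
coaster [ 0.453 -0.251  0.005] other [ 0.328 -0.134  0.005] doll [ 0.603 -0.25   0.03 ] jug [ 0.63  -0.436  0.06 ]
brick top corners [array([0.685, 0.051, 0.1  ]), array([ 0.699, -0.095,  0.1  ]), array([ 0.413, -0.115,  0.1  ]), array([0.399, 0.027, 0.1  ])]
stand base [array([0.694, 0.305, 0.008]), array([0.712, 0.247, 0.008]), array([0.598, 0.196, 0.008]), array([0.572, 0.265, 0.008])]
handle top [0.636 0.248 0.166] bail [ 0.54  -0.027  0.07 ] square [0.439 0.259 0.005]
[ 37   0  13  21 121] [41.80991736  8.72727273] [1.11141252 0.69922628 0.005     ]
[178   0  33  25 447] [193.22595078  11.43400447] [1.11395588 0.19796167 0.005     ]
[214   0  13  25 153] [219.8627451  10.0130719] [1.12116959 0.10972982 0.005     ]
[230   0  17  26 251] [237.90039841  11.33067729] [1.11792491 0.04967475 0.005     ]
[301   0  14  28 130] [308.03846154  13.13076923] [ 1.11716229 -0.18376744  0.005     ]
[327   1  12  27 127] [331.81102362  15.17322835] [ 1.1117907  -0.26296803  0.005     ]
[466   5  16  50 318] [473.38993711  26.60062893] [ 1.08245242 -0.73427639  0.005     ]
[314 198  30  30 722] [328.62188366 212.24792244] [ 0.45186153 -0.24994187  0.005     ]
[275 237  31  31 755] [290.52317881 252.00264901] [ 0.32630771 -0.13194091  0.005     ]
```

View pics/m1.png

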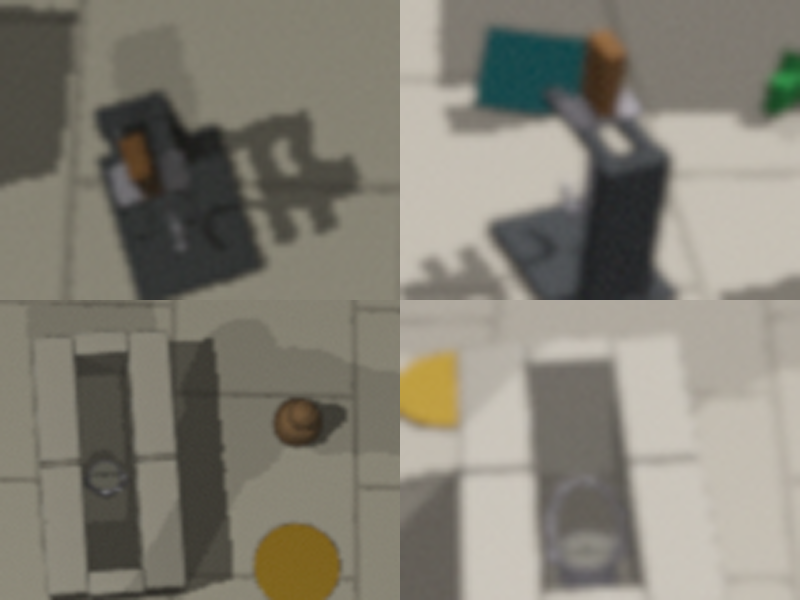

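Montage: the stand's post is on the far (+x) side and the prongs point towards the robot, yaw about 0.38. The cup is in the near half of the slot with its bail standing. I'll take closer wrist views over the slot and the stand.

```bash
cat >> h.py <<'E'
def q(psi): return [0,float(np.cos(psi/2)),float(np.sin(psi/2)),0]
E
python3 - <<'E'
from h import *
manip.move_to([.47,-.03,.36],q(.075)); d=snap('wrist','w1'); print(manip.read_time(),manip.read_position(),-d['R'].T@d['t'],d['R'][2],d['camera_matrix'][0])
manip.move_to([.60,.235,.36],q(.38)); d=snap('wrist','w2'); print(manip.read_time(),manip.read_position(),-d['R'].T@d['t'])
a,b=[cv2.imread(f'pics/{n}.png') for n in('w1','w2')]
s=lambda i:cv2.resize(i,(400,300))
def around(i,d,X):
    u,v=proj(d,X,True).astype(int); print(u,v); u=np.clip(u,64,448);v=np.clip(v,48,336); print('crop org',u-64,v-48)
    return cv2.resize(i[v-48:v+48,u-64:u+64],(400,300),interpolation=cv2.INTER_CUBIC)
cv2.imwrite('pics/m2.png',cv2.vconcat([cv2.hconcat([s(a),s(b)]),cv2.hconcat([around(a,load('w1'),[.54,-.03,.07]),around(b,load('w2'),[.634,.249,.12])])]))
E
```

```text
2.4833 [ 0.47008153 -0.030891    0.35982587] [ 0.53927624 -0.02479329  0.4843258 ] [-0.27432917 -0.0215052  -0.96139536] [297.31863964   0.         257.08291671]
3.6667 [0.60040048 0.23241732 0.3602704 ] [0.66479584 0.25952548 0.48446181]
260 113
crop org 196 65
254 139
crop org 190 91
```

View pics/m2.png

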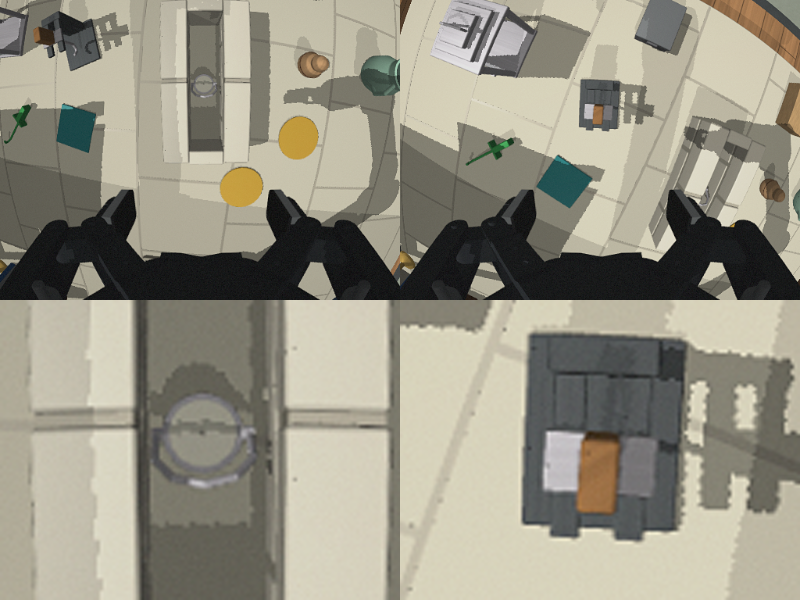

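The wrist views are clear. In the slot crop the cup's rim is centred at (202,134 in the panel) and the bail's top at (203,184), so it leans towards the robot. In the stand crop the collar's corners are (545..655, 431..496) and the handle is centred.

```bash
python3 - <<'E'
from h import *
d1,d2=load('w1'),load('w2'); s=s=load('s0')
P=lambda u,v,z:plane(d1,196+u/3.125,65+v/3.125,z,True)
r=P(202,134,.026); print('rim',r,'edges',P(162,134,.026),P(242,134,.026),P(202,95,.026),P(202,172,.026))
for a in(.2,.3,.4,.5,.6,.65):
    z=.022+.05*np.cos(a); X=P(203,184,z); print(a,z,X, r[0]-X[0],'pred',.05*np.sin(a))
print('slot walls top',P(138,134,.1),P(282,134,.1),P(138,10,.1),P(282,10,.1),'bottom',P(148,225,0),P(273,225,0))
Q=lambda u,v,z:plane(d2,190+(u-400)/3.125,91+(v-300)/3.125,z,True)
c=[Q(*p,.12) for p in((545,431),(655,437),(651,496),(545,490))]; print('collar',np.array(c),np.mean(c,0))
v=c[0]-c[1]; print(np.linalg.norm(v),'yaw',np.arctan2(-v[0],v[1]))
print('handle top',[Q(*p,.166) for p in((583,473),(617,476),(613,513),(577,511))])
b=[Q(*p,.008) for p in((530,334),(523,525),(681,530),(687,340))];print('base',np.array(b))
print('prong ends',Q(564,537,.115),Q(629,540,.115))
# scene view of bail top / rim: crop m1 origin 213,170 scale 5
o=lambda u,v:ray(s,213+u/5,170+v/5)
t=o(585,0)
o1,o2=o(583-400,478-300),ray(d1,196+203/3.125,65+184/3.125,True)
print('bail tri',tri(o1,o2)); print('rim tri',tri(o(587-400,548-300),ray(d1,196+202/3.125,65+134/3.125,True)))
E
```

```text
rim [ 0.54830939 -0.03015165  0.026     ] edges [ 0.54691493 -0.01075238  0.026     ] [ 0.54987077 -0.04956009  0.026     ] [ 0.56752886 -0.02871879  0.026     ] [ 0.52961288 -0.03155168  0.026     ]
0.2 0.07100332889206208 [ 0.52526702 -0.03172774  0.07100333] 0.023042366703818984 pred 0.009933466539753062
0.3 0.0697668244562803 [ 0.52522511 -0.03174848  0.06976682] 0.023084276971218065 pred 0.014776010333066978
0.4 0.06805304970014425 [ 0.52516703 -0.03177724  0.06805305] 0.023142363910668595 pred 0.01947091711543253
0.5 0.06587912809451864 [ 0.52509334 -0.03181371  0.06587913] 0.023216047136672358 pred 0.02397127693021015
0.6 0.06326678074548392 [ 0.5250048  -0.03185754  0.06326678] 0.023304590430791805 pred 0.02823212366975177
0.65 0.0618041899274528 [ 0.52495523 -0.03188207  0.06180419] 0.023354163704049302 pred 0.030259320286801977
slot walls top [ 0.54504547 -0.00323871  0.1       ] [ 0.54961469 -0.06190189  0.1       ] [5.96711557e-01 4.66605564e-04 1.00000000e-01] [ 0.60137871 -0.05790218  0.1       ] bottom [ 0.49943742 -0.00602156  0.        ] [ 0.50439919 -0.07088929  0. 
[... 223 characters left out ...]
2072131759604916
handle top [array([0.62866593, 0.25411453, 0.166     ]), array([0.63198364, 0.24287151, 0.166     ]), array([0.61947287, 0.23938123, 0.166     ]), array([0.61555664, 0.25122555, 0.166     ])]
base [[0.66773205 0.30262038 0.008     ]
 [0.57403022 0.27065136 0.008     ]
 [0.60179188 0.19319483 0.008     ]
 [0.69411564 0.22764608 0.008     ]]
prong ends [0.5958382  0.25093879 0.115     ] [0.60432865 0.22606882 0.115     ]
bail tri (array([ 0.525015  , -0.03191249,  0.06351847]), [np.float64(5.9188197932864987e-05), np.float64(5.918819793286303e-05)])
rim tri (array([ 0.54834378, -0.03013341,  0.02419547]), [np.float64(3.935796981855644e-05), np.float64(3.9357969818548144e-05)])
```

Numbers agree with the given sizes (slot 59 wide, collar 43, rim 39, bail height 65 both ways). The bail leans about 0.49 towards -x, its top is at (0.525,-0.032,0.065), the cup is at (0.548,-0.030), and the seat is at (0.629,0.249) with yaw 0.34. Now I'll pick the hook and look at it above the slot.

```bash
python3 - <<'E'
from h import *
S=[.628,.2485]
manip.move_to([*S,.22],q(.34)); manip.line_to([*S,.146],.1)
manip.close_gripper(60); print(manip.read_finger_gap(),manip.read_position(),manip.read_ft_force())
manip.line_to([*S,.275],.12); print(manip.read_ft_force(),manip.read_time())
manip.move_to([.561,-.0293,.275],q(.075)); manip.dwell(.3); print(manip.read_position(),manip.read_ft_force(),manip.read_finger_gap())
a=snap('wrist','w3');b=snap('scene','s3');c=snap('top','t3');print(manip.read_time())
w=cv2.imread('pics/w3.png');s=cv2.imread('pics/s3.png')
p=proj(b,[.55,-.03,.17]).astype(int);r=proj(a,[.55,-.03,.16],True).astype(int);print(p,r)
u,v=p-[50,45];x,y=np.clip(r-[80,80],0,[352,224]);print('org',u,v,x,y)
cv2.imwrite('pics/m3.png',cv2.hconcat([cv2.resize(s[v:v+150,u:u+100],(400,600),interpolation=2),cv2.resize(w[y:y+160,x:x+107],(400,600),interpolation=2)]))
E
```

```text
0.013491008161726086 [0.62813358 0.24852871 0.14619657] [ 0.12108183 -0.28718125  1.47275158]
[-0.14746563  0.130154   -0.89196736] 7.0583
[ 0.56128165 -0.02820201  0.27486242] [ 0.18613941 -0.51777104 -0.8574232 ] 0.013297346319847778
8.6083
[249 182] [259 210]
org 199 137 179 130
```

View pics/m3.png

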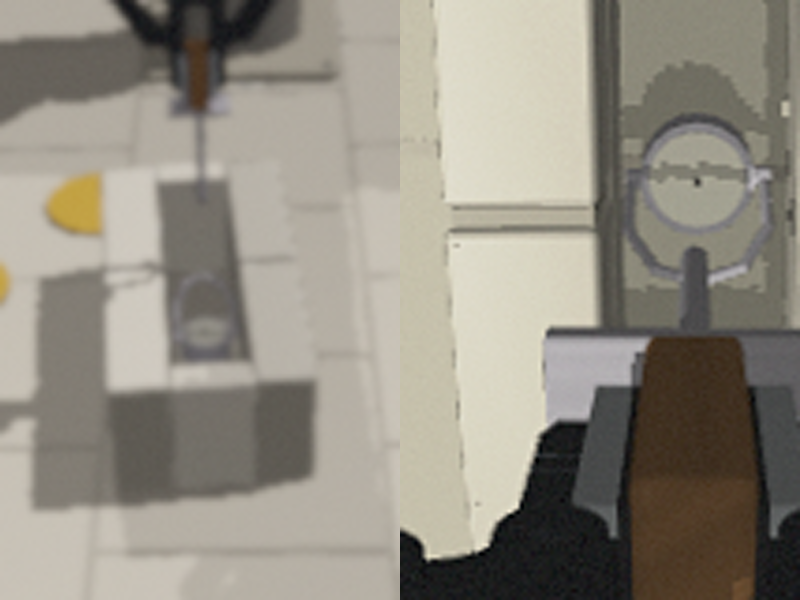

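The hook is gripped straight, with its collar level. The rod's lower end is at (203,200) in the left panel, and the cup's rim centre at (697,180) and bail top at about (695,272) in the right one. I'll check the offsets numerically and then engage.

```bash
python3 - <<'E'
from h import *
w=load('w3');s=load('s3')
W=lambda u,v,z:plane(w,179+(u-400)/3.75,130+v/3.75,z,True)
print('collar far edge',W(695,329,.25),'rim',W(697,180,.026),'bail',W(693,278,.065))
print('bottom rod seen',199+203/4,137+200/4,'pred',proj(s,[.549,-.029,.157]),proj(s,[.561,-.029,.157]))
y=.075; D=np.array([np.cos(y),np.sin(y)])
wire=np.array([.525,-.031])
z0=.030
def T(off,zo): return [*(wire+off*D),zo+z0]
manip.line_to(T(.036,.20),.1); f0=manip.read_ft_force()
print('down',manip.line_to(T(.036,.130),.08,force_limit=1.5),manip.read_position(),manip.read_ft_force()-f0)
print('in',manip.line_to(T(.012,.130),.05,force_limit=1.0),manip.read_position(),manip.read_ft_force()-f0)
snap('wrist','w4');snap('scene','s4')
for z in np.arange(.133,.150,.003):
    manip.line_to(T(.012,z),.04); print(round(z,3),(manip.read_ft_force()-f0).round(2))
    if manip.read_ft_force()[2]-f0[2]<-.6: break
snap('scene','s5');snap('wrist','w5');print(manip.read_time(),manip.read_position())
a=cv2.imread('pics/s5.png');b=cv2.imread('pics/w5.png')
u,v=229-30,205-45
cv2.imwrite('pics/m4.png',cv2.hconcat([cv2.resize(a[v:v+120,u:u+80],(400,600),interpolation=2),cv2.resize(b[130:290,200:307],(400,600),interpolation=2)]))
E
```

```text
collar far edge [ 0.57603807 -0.02655692  0.25      ] rim [ 0.5485613  -0.02994056  0.026     ] bail [ 0.52560835 -0.03030547  0.065     ]
bottom rod seen 249.75 187.0 pred [249.53176964 185.82918335] [249.4575888  188.06495468]
down False [ 0.56133828 -0.02825241  0.16044935] [-0.47964102 -0.27762676  1.26423103]
in True [ 0.55829784 -0.02852924  0.16003015] [-0.51076702  1.17684069 -0.13694222]
0.133 [-0.41  0.62  0.51]
0.136 [-0.36  0.29  0.31]
0.139 [-0.83 -0.02 -0.09]
0.142 [-0.87 -0.06  0.39]
0.145 [-0.58  0.64 -0.58]
0.148 [-1.02  0.95 -0.68]
12.6083 [ 0.53672369 -0.030128    0.17790846]
```

View pics/m4.png

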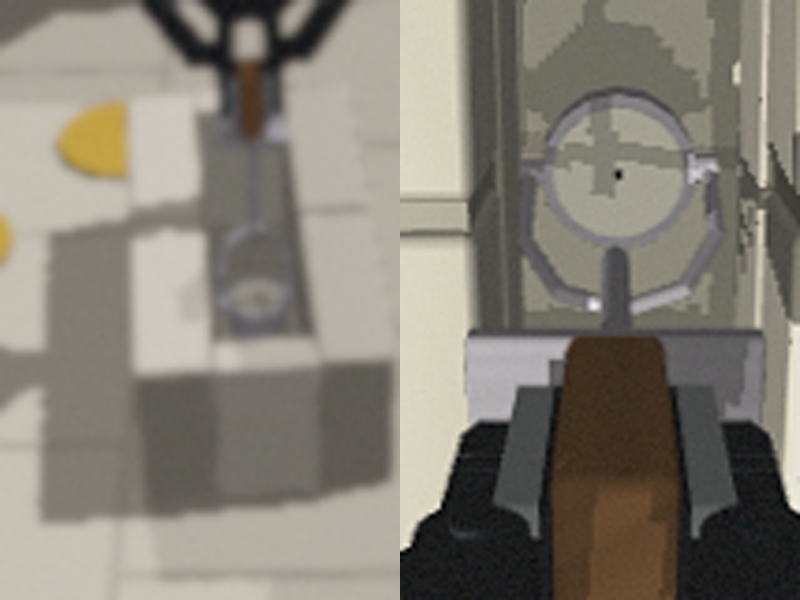

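The rod crosses the bail's top on the near side: (615,300) in the right panel and (255,225) in the left one, with no sign of anything displaced. I'll lift along the arc about the cup's far edge, reading averaged force.

```bash
cat >> h.py <<'E'
def fz(n=12):
    a=[]
    for _ in range(n): a.append(manip.read_ft_force()); manip.dwell(.02)
    return np.mean(a,0).round(2)
E
python3 - <<'E'
from h import *
y=.075; D=np.array([np.cos(y),np.sin(y)]); wire=np.array([.525,-.031])
def T(off,zo): return [*(wire+off*D),zo+.030]
print(fz())
for a in (.1,.2,.3,.42):
    dx=-.043*np.cos(a)+.066*np.sin(a)+.043; dz=.066*np.cos(a)+.043*np.sin(a)-.066
    manip.line_to(T(.012+dx,.149+dz),.03); print(a,round(dx,4),round(dz,4),fz(6))
snap('scene','s6')
manip.line_to(T(.012+dx,.149+dz+.012),.03); print(fz(),manip.read_time())
snap('scene','s7');snap('wrist','w7')
a=cv2.imread('pics/s6.png');c=cv2.imread('pics/s7.png');b=cv2.imread('pics/w7.png')
u,v=199,160; f=lambda i,s:cv2.resize(i,s,interpolation=2)
cv2.imwrite('pics/m5.png',cv2.hconcat([f(a[v:v+120,u:u+60],(250,500)),f(c[v:v+120,u:u+60],(250,500)),f(b[130:290,210:306],(300,500))]))
E
```

```text
[-0.22 -0.2  -1.84]
0.1 0.0068 0.004 [ 0.92 -0.25 -3.47]
0.2 0.014 0.0072 [-0.15 -0.17 -3.3 ]
0.3 0.0214 0.0098 [ 0.31  0.14 -4.61]
0.42 0.0306 0.0118 [ 0.32 -0.24 -4.16]
[-0.02  0.09 -4.3 ] 15.725
```

View pics/m5.png

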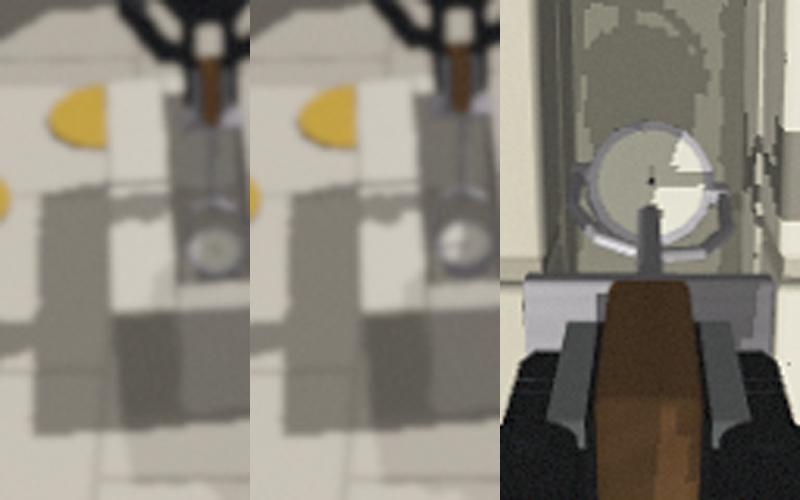

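The left and right panels show the bail caught and the cup hanging slightly tilted, clear of the walls, with about 3.4 N carried. I'll lift straight out and carry it to the coaster.

```bash
python3 - <<'E'
from h import *
p=manip.read_position(); y=.075; D=np.array([np.cos(y),np.sin(y)])
manip.line_to([p[0],p[1],.33],.07); print(fz())
C=np.array([.452,-.250]); h=C+.019*D
manip.line_to([*h,.33],.10); manip.dwell(.4); print(fz(),manip.read_time(),manip.read_position(),manip.read_tool_rot())
manip.line_to([*h,.215],.07); manip.dwell(.3); print(fz())
snap('scene','s8');snap('wrist','w8');snap('top','t8'); print(manip.read_time())
a=cv2.imread('pics/s8.png');b=cv2.imread('pics/w8.png')
u,v=proj(load('s8'),[*C,.05]).astype(int)-[40,40]; print(u,v)
f=lambda i,s:cv2.resize(i,s,interpolation=2)
cv2.imwrite('pics/m6.png',cv2.hconcat([f(a[v:v+80,u:u+64],(400,500)),f(b[110:270,190:318],(400,500))]))
E
```

```text
[-0.06  0.11 -3.99]
[-0.32  0.15 -3.96] 21.15 [ 0.47093958 -0.24860244  0.33000564] [-1.38202480e-04  9.99295740e-01  3.75228903e-02 -1.93310949e-04]
[-0.07  0.16 -4.13]
23.5917
146 156
```

View pics/m6.png

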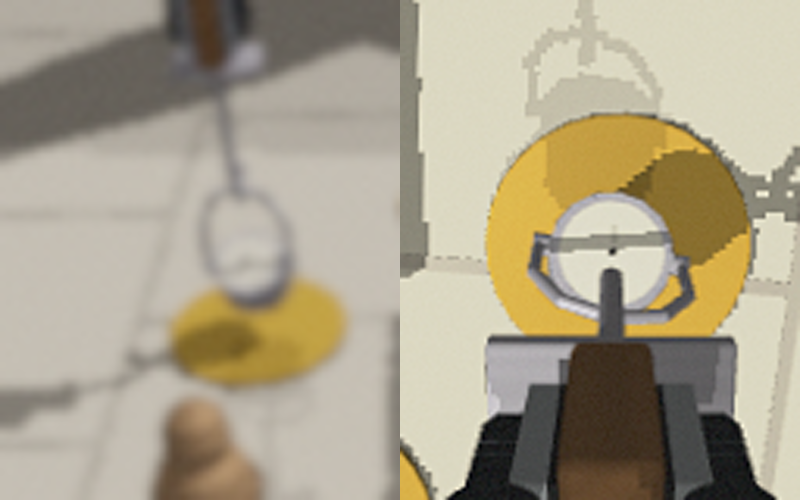

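The cup hangs over the round coaster: rim centre (612,250) within the yellow disc centred near (618,240), bail still hooked. I'll lower to contact, then follow the arc back.

```bash
python3 - <<'E'
from h import *
p=manip.read_position(); y=.075; D=np.array([np.cos(y),np.sin(y)]); h=np.array([.452,-.250])+.019*D
z=.203; manip.line_to([*h,z],.06); f0=fz(20); print(f0)
while z>.186:
    z-=.0015; manip.line_to([*h,z],.03); f=fz(12)
    print(round(z,4),f)
    if f[2]>f0[2]+.8: break
zt=z; D3=lambda s,z:[*(h+s*D),z]
for a in (.3,.2,.1,0):
    dx=-.043*np.cos(a)+.066*np.sin(a)+.043-.0301; dz=.066*np.cos(a)+.043*np.sin(a)-.066-.0118
    manip.line_to(D3(dx,zt+dz-.001),.04); print(a,fz(6))
print(manip.read_time(),manip.read_position())
snap('scene','s9');snap('wrist','w9')
a=cv2.imread('pics/s9.png');b=cv2.imread('pics/w9.png')
f=lambda i,s:cv2.resize(i,s,interpolation=2)
cv2.imwrite('pics/m7.png',cv2.hconcat([f(a[156:236,146:210],(400,500)),f(b[110:270,190:318],(400,500))]))
E
```

```text
[-0.08 -0.17 -3.94]
0.2015 [ 0.03  0.01 -4.04]
0.2 [-0.17 -0.08 -4.08]
0.1985 [ 0.17 -0.34 -3.91]
0.197 [ 0.24  0.15 -4.  ]
0.1955 [-0.06  0.   -3.99]
0.194 [ 0.07 -0.02 -4.01]
0.1925 [-0.04  0.22 -3.18]
0.191 [-0.42  0.11 -1.48]
0.3 [-0.13  0.07 -1.27]
0.2 [-0.52  0.15 -1.2 ]
0.1 [-0.79  0.55 -1.07]
0 [-0.01  0.36 -1.  ]
29.7083 [ 0.44127283 -0.25088696  0.17831552]
```

View pics/m7.png

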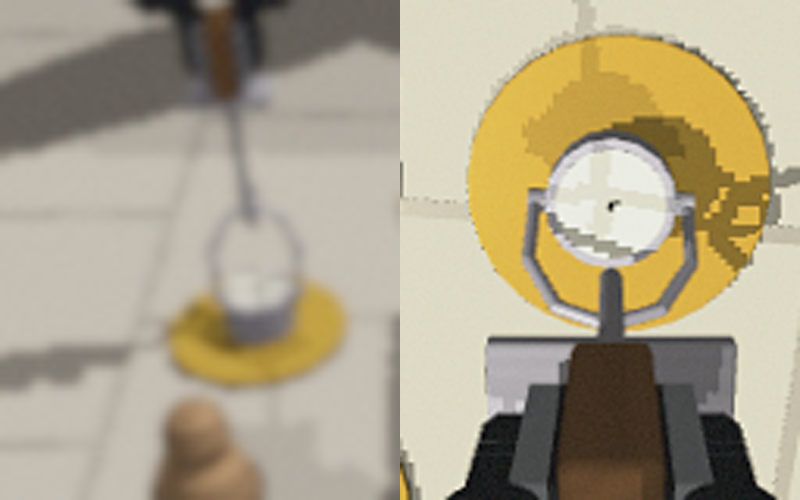

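The cup is standing upright inside the coaster, rim at (611,200) against the disc centre (620,183). The bail still leans towards the robot, with its top at about (611,316). I'll measure the wire, lower the hook and withdraw.

```bash
python3 - <<'E'
from h import *
w=load('w9'); W=lambda u,v,z:plane(w,190+(u-400)/3.125,110+v/3.125,z,True)
print('rim',W(611,200,.031),'coaster',W(620,183,.005),'bail',W(609,318,.068),W(609,318,.063))
r=W(611,200,.031);b=W(609,318,.066); s=np.linalg.norm((b-r)[:2]); print('lean sin',s/.05)
E
```

```text
rim [ 0.4546465  -0.24958502  0.031     ] coaster [ 0.45517628 -0.25254543  0.005     ] bail [ 0.43018937 -0.25081745  0.068     ] [ 0.42848102 -0.25094733  0.063     ]
lean sin 0.5034650060808874
```

```bash
python3 - <<'E'
from h import *
p=manip.read_position(); y=.075; D=np.array([np.cos(y),np.sin(y)])
print(manip.line_to([p[0],p[1],.1625],.04,force_limit=2.5),fz())
e=p[:2]+.032*D
print(manip.line_to([*e,.1625],.03,force_limit=2.5),fz(),manip.read_position())
snap('wrist','w10')
print(manip.line_to([*e,.29],.06,force_limit=2.5),fz(),manip.read_time())
snap('scene','s11');snap('wrist','w11')
a=cv2.imread('pics/s11.png');b=cv2.imread('pics/w11.png')
f=lambda i,s:cv2.resize(i,s,interpolation=2)
cv2.imwrite('pics/m8.png',cv2.hconcat([f(a[136:236,136:216],(400,500)),f(b[110:270,190:318],(400,500))]))
E
```

```text
False [ 0.11 -0.01 -0.95]
False [ 0.18  0.06 -0.78] [ 0.47301432 -0.24855022  0.16253353]
False [ 0.03 -0.03 -0.82] 34.4917
```

View pics/m8.png

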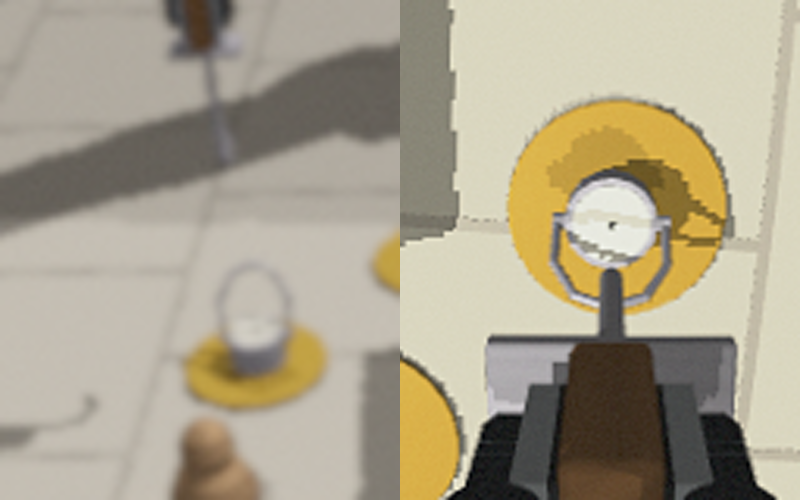

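The hook is free, and the cup stands upright on the coaster at (612,222). Now I'll hang the rod back at the pick pose.

```bash
python3 - <<'E'
from h import *
S=[.628,.2485]
manip.move_to([*S,.29],q(.34)); manip.dwell(.3)
print(manip.line_to([*S,.155],.08,force_limit=4),fz(),manip.read_position())
print(manip.line_to([*S,.1455],.02,force_limit=3),fz(),manip.read_position())
snap('wrist','w12');print(manip.read_time())
b=cv2.imread('pics/w12.png')
cv2.imwrite('pics/m9.png',cv2.resize(b[150:310,180:330],(560,600),interpolation=2))
E
```

```text
False [-0.15 -0.15 -1.12] [0.62812753 0.2485666  0.15530702]
True [ 0.09 -0.01  5.26] [0.62790621 0.2484168  0.14620985]
39.5167
```

View pics/m9.png

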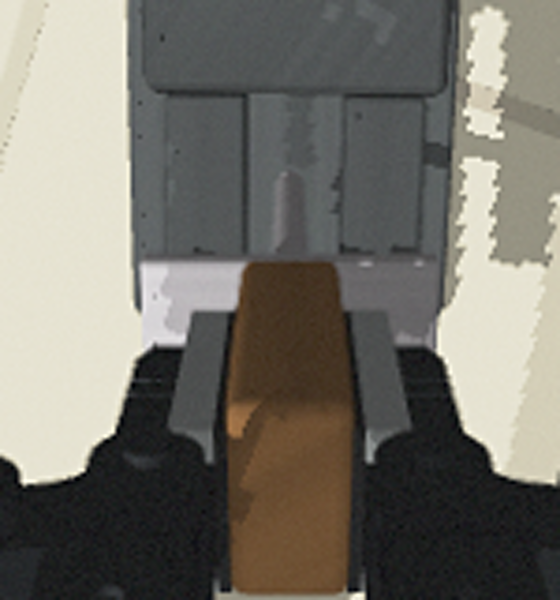

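The collar (140–435, row 260) lies across both prongs with the rod in the gap, at the same height as when picked. Contact was felt at 0.146, so I'll release and retreat.

```bash
python3 - <<'E'
from h import *
S=[.628,.2485]
manip.release(); manip.line_to([*S,.28],.1); manip.line_to([.60,.235,.36],.15); manip.dwell(.5)
snap('wrist','w13');snap('top','t13');print(manip.read_time(),fz())
b=cv2.imread('pics/w13.png');t=cv2.imread('pics/t13.png')
cv2.imwrite('pics/m10.png',cv2.hconcat([cv2.resize(b[91:187,190:318],(400,300),interpolation=2),cv2.resize(t[110:235,210:377],(400,300),interpolation=2)]))
E
```

```text
43.0333 [ 0.02 -0.28  0.13]
```

View pics/m10.png

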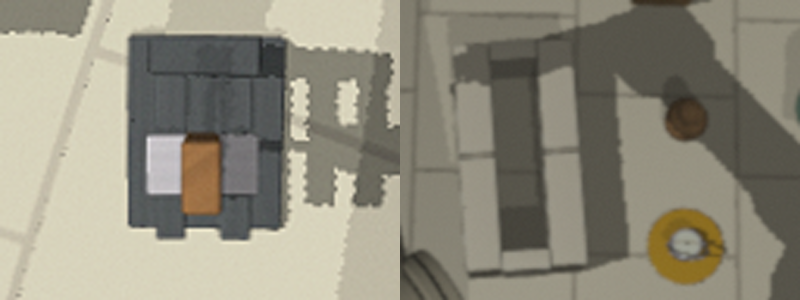

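The rod hangs as at the start (handle at (200,175)), the cup is in the middle of the round coaster at (687,243), and the doll is in place.

```bash
python3 -c "
from h import *
print(manip.hand_in())"
```

```text
the job is handed in; nothing more can be done
None
```

The job is handed in at about 43 s: the cup stands upright on the right-hand round coaster, the rod hangs back on its stand, and the doll and jug were not touched.

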